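Hang the dip carrier on the drying rail and slide it to the red band

TASK

Hook the carrier with the orange handle onto the drying rail at the green band, then slide it along the rail, without lifting it off, until its hook sits wholly on the red band, and leave it hanging there straight and still. Leave the carrier with the blue handle where it stands.

Things in the scene. Friction and masses are not known exactly. Their poses are not given: they have to be found in the camera images.
- orange_carrier: The carrier to hang: steel strip hook, orange handle on top, tray with brass rings at the foot; 211 mm tall, 0.25 kg, standing on its tray. Origin: centre of the tray's underside; z up; x out of the hook's open side, roughly away from the robot; y along the rail when hung. Handle: block 18 (x) x 26 (y) mm at x = y = 0, z = 167 to 211 mm. Tray 54 (x) x 70 (y) mm, with all on it below z = 30 mm.
- orange_carrier_seat (a point): Where the rail's axis lies in the hung orange carrier: x = y = 0, z = 150 mm in its frame, under the hook's 24 mm wide roof (sides slope 40 degrees to x = -22 and +22 mm). Short leg at x = 22 to 31 mm ends in a tip at z = 113 mm; long leg (x = -22 to -26 mm) goes down to the tray. The rail enters from +x, between tip and tray; then lower until it is under the roof.
- blue_carrier: Bystander, to be left alone: a carrier of the same shape with a blue handle and empty pegs, standing on its tray. Origin and axes as for the orange one; 211 mm tall, tray 54 x 70 mm.
- rail: The fixed drying rail: a level steel bar, 16 mm in diameter, 510 mm long, on two grey posts 240 mm either side of its middle; nothing on it stands above the bar's top. Origin: on the bench under the bar's middle; z up, y along the bar; bar axis at z = 190 mm. Its -x side faces the robot. A hung carrier's tray is 40 mm above the bench.
- green_band: Green painted band round the bar, 50 mm long: the place to hook on. Origin: its centre, on the bar's axis; y along the bar. It lies 70 to 110 mm from the bar's middle, to either side.
- red_band: Red painted band round the bar, 50 mm long: the place to end. Origin: its centre, on the bar's axis; y along the bar. It lies 70 to 110 mm from the bar's middle on the other side from the green band.

How it is judged (in metres and radians):
On the way, in this order (a step that is already met when the one before it is completed fails the run):
1. the orange carrier is hooked on the rail at the green band (seat within 25 mm of the band's centre along the rail) (x of orange_carrier_seat in the frame of rail between -0.012 and 0.012 m and z of orange_carrier_seat in the frame of rail between 0.18 and 0.205 m and y of orange_carrier_seat in the frame of green_band between -0.025 and 0.025 m), for 0.1 s.
2. it passes the middle of the rail while on the rail (x of orange_carrier_seat in the frame of rail between -0.012 and 0.012 m and z of orange_carrier_seat in the frame of rail between 0.18 and 0.205 m and y of orange_carrier_seat in the frame of rail between -0.03 and 0.03 m), for 0.05 s.
At the end, for the whole second after the job is handed in: The orange carrier hangs on the rail with its seat within 15 mm of the red band's centre along the rail and within 10 mm of the bar's axis, upright within 11 degrees, its hook square to the rail within 11 degrees, at rest (under 30 mm/s); the blue carrier is within 30 mm of where it stood (y of orange_carrier_seat in the frame of red_band between -0.015 and 0.015 m and x of orange_carrier_seat in the frame of rail between -0.01 and 0.01 m and z of orange_carrier_seat in the frame of rail between 0.18 and 0.2 m and contact force between orange_carrier and rail above 0.5 N and angle between orange_carrier's own z axis and vertical below 0.2 rad and angle between the y axis of orange_carrier and the y axis of rail, either way round below 0.2 rad and linear speed of orange_carrier below 0.03 m/s and distance of blue_carrier from where it was at the start of the episode below 0.03 m); the robot touches nothing.
It fails at once if the orange carrier is over the middle stretch of the rail (within 45 mm of its middle) but lifted more than 15 mm off it (x of orange_carrier_seat in the frame of rail between -0.015 and 0.015 m and y of orange_carrier_seat in the frame of rail between -0.045 and 0.045 m and z of orange_carrier_seat in the frame of rail above 0.205 m).
It fails at once if the blue carrier is moved by more than 30 mm (distance of blue_carrier from where it was at the start of the episode above 0.03 m).
It also fails if it takes over 48 s, if anything falls off the work surface, if the arm or the gripper's body presses on something with over 40 N, if the wrist force passes 120 N, or if a joint passes its speed limit or range.

ROBOT

A 6-joint arm with a two-finger parallel gripper is mounted at the origin on a cart in front of the work surface, level with it; the furniture and walls round the work are solid. World frame = base frame: x ahead of the robot, y to its left, z up, the work surface at z = 0. Lengths are in m, angles in degrees, forces in N, time in s.
With the tool pointing down it reaches from about 0.375 to 0.9 m from the base axis. Payload 3.1 kg.
Tool frame: the origin (TCP) lies on the centre line of the jaws, within the pads' length; the fingertips stand 17 mm ahead of it and the grasp point (between the pads) lies 2 mm behind it; z points along the fingers, y is the line along which they close (so a half turn about z gives the same grasp; the last joint's range is limited). The gripper opens to 87 mm and grips with 3 to 60 N. Pads are 19 mm wide; open, the fingers measure 117 mm over their backs; the gripper's body (75 mm by 190 mm) begins 51 mm behind the grasp point.
Start: joints at [55.72, 30.224, 82.088, -0, 67.689, -10.227], TCP at [0.255, 0.571, 0.24] pointing down, gripper open.
Joint ranges: [-176.69, 176.69], [-43.24, 126.21], [12.49, 139.97], [-82, 262], [0, 151.66], [-163.58, 163.58]. Speed limits (degrees/s): [159.86, 159.86, 180, 180, 180, 180].

INTERFACE

Orientations are given as a 3x3 rotation matrix whose columns are the frame's x, y, z axes.
In Python, from rig import bot, imaging, finder gives the robot as it stands. The module is installed in compiled form; this text tells all that it offers.
- The arm moves only by the tool play_rows, never from a script. Its argument "motion" is a list that holds one entry, the list of rows, each a list of 6 numbers: the shift along the tool's x, y, z in m, then the turn, a rotation vector about the tool's x, y, z in degrees. In form: [[[dx, dy, dz, wx, wy, wz], ...]]. A call has 1 to 8 rows; each row is the pose to reach, as a shift and turn from the pose commanded when the call began, along the tool's axes at that moment; what a row does not reach only later rows make up. A row lasts 1/12 s, in which the tool goes at most 41.7 mm and 7.16 degrees, less where a joint would pass 70% of its speed; a pose out of reach is approached as far as the arm can. A call with a gripper value outside its range is refused whole. "fingers" is the finger opening in m, from 0 to 0.087, set as the call begins (left out, the last holds). The fingers move at their own pace and stop on an object; the grip force is fixed at half the most. Time passes only in rows, so rows that repeat a pose let the fingers close. It gives the time, the measured TCP pose, the force, the opening and the grip force at its end, in the units of the state.
- bot.read_state(): the state, without advancing time (a new reading comes with each control period).
- imaging.capture(name): name is "scene" or "top" or "wrist"; returns a dict with "frame" (400x640x3 uint8, red, green, blue), "camera_matrix" (3x3 intrinsics, pixels), "k1" (the pictures are not rectified: a ray, as slopes to the right and down, at radius r is drawn at 1 + k1 r^2 times it, then the intrinsics apply), "R" (3x3) and "t" (3): a world point X has camera coordinates R X + t. Camera axes: x right, y down, z forward; pixel columns grow to the right and rows downward; lengths in m; the calibration is good to about 2 mm. A picture is of the moment at which its call begins. There is no depth.
- bot.hand_in(): hands the job in; it is judged then, once.
Trained networks look in the newest picture that a camera, given by its name, has taken for a name from the list of things; names that differ only in an ending like _2 or _b are one class to them, and where a whole thing is asked for, a point or a joint stands for the part that bears it (a point fixed in the world has none). Each returns a list of dicts, best first, with "confidence" (0 to 1); they miss things now and then, are a little off and sometimes report something else, mostly with a low value. They report only what shows in the picture. A call takes as long as a camera call.
- finder.recognise(camera, name): "at" ([x, y, z] in m, in world coordinates, good to about 4 mm: the middle of the surface that is visible of it).
- finder.outline_of(camera, name): "pixels" (400x640 bool, what is visible of it).
The state is a dict: "time_s": time; "joint_positions": joint angles; "qvel": joint speeds; "tau": joint torques, N m; "position": TCP position; "tcp_rot": TCP orientation; "force": force on the tool from outside, world axes, zero at the start; "moment": the same for the moment, N m; "opening": opening from 0.0 (shut) to 1.0 (fully open); "grasp_force": force on a finger pad.
Only numpy, scipy, OpenCV 4.12 (cv2) and the standard library are available. Lean on these libraries where they do the work, as an engineer would, in place of code of your own. Each camera call takes 0.05 s, during which the arm holds its last target. There are 200 camera calls.

## Working session

There is one attempt and no reset: what is moved stays moved. The work goes in short steps, Python scripts to look and compute and a tool call to move; the robot and the scene stay as the last step left them, time stands still between calls to the robot, and variables do not carry over. Pictures are saved under pics/ and viewed, at most 10 in all, crops included, and the job is handed in when it is done.

Besides the shell and the picture viewer there is one more tool, called by a JSON object that holds its "api" and its "payload". play_rows: Moves the arm, as the interface text tells. Its arguments: {"type":"object","properties":{"motion":{"type":"array"},"fingers":{"type":"number"}},"required":["motion"]}

```bash
mkdir -p pics
python3 - <<'E'
from rig import bot, imaging, finder
import cv2, numpy as np
s=bot.read_state(); print(s['time_s'],s['position'],np.round(s['tcp_rot'],3).tolist(),s['opening'])
ims=[]
for c in ['scene','top','wrist']:
    d=imaging.capture(c); ims.append(d['frame'])
    print(c,d['camera_matrix'].tolist() if hasattr(d['camera_matrix'],'tolist') else d['camera_matrix'],d['k1'],np.round(d['R'],4).tolist(),np.round(d['t'],4).tolist())
    for n in ['orange_carrier','blue_carrier','rail','green_band','red_band']:
        for r in finder.recognise(c,n)[:2]: print(c,n,np.round(r['at'],4),round(r['confidence'],2))
for i,c in enumerate(['scene','top']): cv2.imwrite(f'pics/{c}0.png',ims[i][:,:,::-1])
print(bot.read_state()['time_s'])
E
```

```text
0.0 [0.25429682 0.57015206 0.2385678 ] [[-0.913, 0.408, -0.001], [0.408, 0.913, -0.002], [0.0, -0.002, -1.0]] 0.9999070911572518
scene [[368.37695603583296, 0.0, 318.5472763168308], [0.0, 368.37695603583296, 197.66407199088445], [0.0, 0.0, 1.0]] -0.05784567698141563 [[0.4632, -0.886, -0.0216], [-0.3994, -0.187, -0.8975], [0.7911, 0.4244, -0.4405]] [-0.2354, 0.3341, 0.4901]
scene orange_carrier [ 0.4264 -0.1827  0.0987] 0.59
scene blue_carrier [0.4388 0.1827 0.0906] 0.83
scene rail [ 0.6406 -0.1397  0.1415] 0.75
scene green_band [0.634  0.1009 0.1974] 0.56
scene red_band [ 0.6416 -0.0929  0.1964] 0.53
top [[431.3318173707386, 0.0, 315.5303251949234], [0.0, 431.3318173707386, 199.1353119343331], [0.0, 0.0, 1.0]] -0.012620118165614353 [[0.0084, -0.999, 0.0437], [-0.9929, -0.0135, -0.1184], [0.1189, -0.0424, -0.992]] [-0.0267, 0.5769, 0.9714]
top orange_carrier [ 0.4389 -0.1758  0.0184] 0.98
top blue_carrier [0.4458 0.1739 0.022 ] 0.76
top rail [0.6414 0.0101 0.1965] 0.96
top green_band [0.6426 0.1031 0.198 ] 0.51
top red_band [ 0.6428 -0.0964  0.1999] 0.74
wrist [[277.85389030955014, 0.0, 320.6895088331171], [0.0, 277.85389030955014, 199.18274224496045], [0.0, 0.0, 1.0]] -0.03863247795805869 [[0.4081, 0.9129, 0.0002], [0.8712, -0.3896, 0.2986], [0.2727, -0.1217, -0.9544]] [-0.6237, -0.036, 0.392]
0.9
```

View pics/scene0.png

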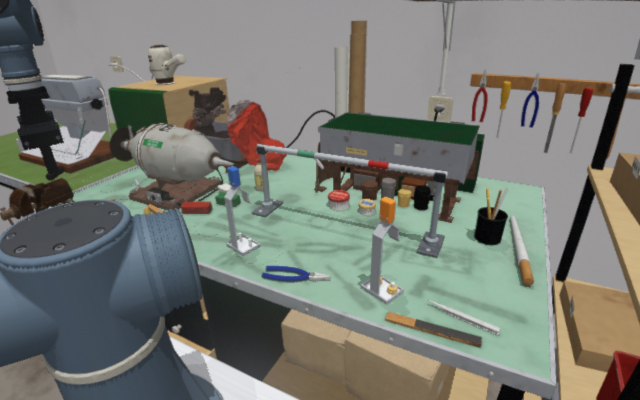

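View pics/top0.png

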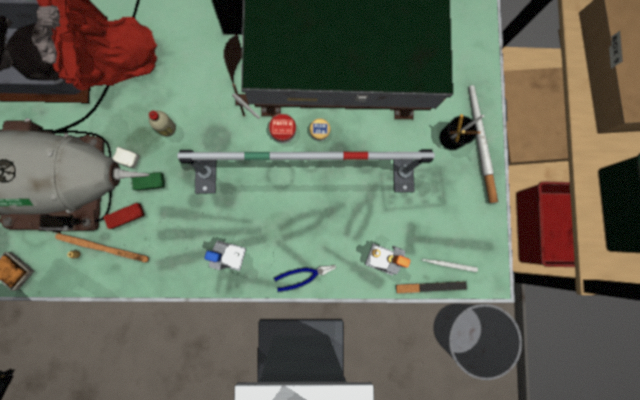

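Scene view: the orange carrier is at about (383,255), with its handle at (387,210). The green band is at (305,155) and the red band at (378,164). Top view: orange handle (402,261), tray (380,258), green (257,156), red (355,156). Next I'll move the wrist camera over the orange carrier.

{"api": "play_rows", "payload": {"motion": [[[-0.035, -0.02, -0.03, 0, 0, -6], [-0.07, -0.04, -0.045, 0, 0, -12], [-0.105, -0.06, -0.06, 0, 0, -18], [-0.14, -0.08, -0.075, 0, 0, -24], [-0.175, -0.1, -0.09, 0, 0, -24], [-0.21, -0.12, -0.105, 0, 0, -24], [-0.245, -0.14, -0.115, 0, 0, -24], [-0.28, -0.16, -0.12, 0, 0, -24]]]}}

```text
time_s: 1.57
position: [0.4384, 0.3201, 0.3592]
tcp_rot: [[-1.0, 0.0, 0.003], [0.0, 1.0, 0.001], [-0.003, 0.001, -1.0]]
force: [-0.3, 1.0, -0.4]
opening: 0.999
grasp_force: 0.0
```

```bash
cat > h.py <<'E'
from rig import bot, imaging, finder
import cv2, numpy as np
def pix2ray(d,uv):
    p=cv2.undistortPoints(np.array(uv,float).reshape(-1,1,2),d['camera_matrix'],np.array([d['k1'],0,0,0,0.]))[:,0]
    R=np.array(d['R']); r=np.c_[p,np.ones(len(p))]@R
    return -R.T@np.array(d['t']), r/np.linalg.norm(r,axis=1,keepdims=True)
def proj(d,X):
    R=np.array(d['R']); rv,_=cv2.Rodrigues(R)
    return cv2.projectPoints(np.array(X,float),rv,np.array(d['t'],float),d['camera_matrix'],np.array([d['k1'],0,0,0,0.]))[0][:,0]
def mask(f,c):
    h=cv2.cvtColor(f,cv2.COLOR_RGB2HSV); H,S,V=h[...,0].astype(int),h[...,1],h[...,2]
    return {'orange':(H>=8)&(H<=18)&(S>180)&(V>150),'red':((H<=5)|(H>=174))&(S>150)&(V>60),'green':(H>=60)&(H<=95)&(S>110)&(V<160)}[c]
def blob(f,c,near,rad=45):
    m=mask(f,c).astype(np.uint8); y,x=np.mgrid[:400,:640]
    m[np.hypot(x-near[0],y-near[1])>rad]=0
    n,l,st,ce=cv2.connectedComponentsWithStats(m)
    k=1+np.argmax(st[1:,4]); return l==k,ce[k],st[k]
def tri(obs):
    A=np.zeros((3,3));b=np.zeros(3)
    for d,uv in obs:
        C,r=pix2ray(d,[uv]);P=np.eye(3)-np.outer(r[0],r[0]);A+=P;b+=P@C
    X=np.linalg.solve(A,b); return X,[np.round(proj(d,[X])[0]-uv,1) for d,uv in obs]
E
python3 - <<'E'
from h import *
s=bot.read_state(); print(s['time_s'],s['position'],np.round(s['tcp_rot'],3).tolist())
S=imaging.capture('scene');T=imaging.capture('top')
for c,a,b in [('orange',(387,210),(402,261)),('green',(305,155),(257,156)),('red',(378,164),(355,156))]:
    ma,ca,sa=blob(S['frame'],c,a);mb,cb,sb=blob(T['frame'],c,b)
    print(c,sa,sb,*[np.round(v,4) for v in tri([(S,ca),(T,cb)])])
    if c=='orange': np.savez('or.npz',a=ma,b=mb)
E
```

```text
1.5667 [0.43843287 0.32008139 0.35921287] [[-1.0, 0.0, 0.003], [0.0, 1.0, 0.001], [-0.003, 0.001, -1.0]]
orange [381 198  14  24 149] [397 259   1   1   1] [ 0.4449 -0.1797  0.1899] [[-3.1  0.5]
 [ 2.7 -1.1]]Traceback (most recent call last):
  File "<stdin>", line 5, in <module>
  File "h.py", line 17, in blob
    k=1+np.argmax(st[1:,4]); return l==k,ce[k],st[k]
        ~~~~~~~~~^^^^^^^^^^
    return _wrapfunc(a, 'argmax', axis=axis, out=out, **kwds)
    return bound(*args, **kwds)
ValueError: attempt to get argmax of an empty sequence
```

{"api": "play_rows", "payload": {"motion": [[[0.003, -0.04, 0, 0, 0, 0], [0.006, -0.08, 0, 0, 0, 0], [0.009, -0.12, 0, 0, 0, 0], [0.012, -0.16, 0, 0, 0, 0], [0.015, -0.2, 0, 0, 0, 0], [0.018, -0.24, 0, 0, 0, 0], [0.021, -0.28, 0, 0, 0, 0], [0.024, -0.32, 0, 0, 0, 0]]]}}

```text
time_s: 2.33
position: [0.4121, 0.0005, 0.3574]
tcp_rot: [[-1.0, -0.0, 0.0], [-0.0, 1.0, 0.0], [-0.0, 0.0, -1.0]]
force: [1.0, -0.1, -0.0]
opening: 1.001
grasp_force: 0.0
```

{"api": "play_rows", "payload": {"motion": [[[0.003, -0.04, 0, 0, 0, 0], [0.006, -0.08, 0, 0, 0, 0], [0.009, -0.12, 0, 0, 0, 0], [0.012, -0.15, 0, 0, 0, 0], [0.014, -0.165, 0, 0, 0, 0], [0.014, -0.165, 0, 0, 0, 0], [0.014, -0.165, 0, 0, 0, 0]]]}}

```text
time_s: 2.92
position: [0.3986, -0.1634, 0.357]
tcp_rot: [[-1.0, 0.003, -0.0], [0.003, 1.0, 0.001], [0.0, 0.001, -1.0]]
force: [0.3, -0.2, -0.5]
opening: 0.996
grasp_force: 0.0
```

Run:
```python
from h import *
s=bot.read_state(); print(s['time_s'],s['position'],np.round(s['tcp_rot'],3).tolist())
D={c:imaging.capture(c) for c in ['scene','top','wrist']}
import pickle; pickle.dump(D,open('D.pkl','wb'))
for c,pts in [('scene',[(387,210),(305,155),(378,164)]),('top',[(402,261),(257,156),(355,156)])]:
    h=cv2.cvtColor(D[c]['frame'],cv2.COLOR_RGB2HSV)
    for p in pts: print(c,p,[h[p[1]+k,p[0]].tolist() for k in(-2,0,2)])
W=D['wrist']['frame']
im=np.vstack([cv2.resize(D['top']['frame'][130:300,160:460],(800,453),interpolation=cv2.INTER_CUBIC)])
cv2.imwrite('pics/w1.png',W[:,:,::-1]); cv2.imwrite('pics/t1.png',im[:,:,::-1])
```

```text
2.9167 [ 0.39863711 -0.16341835  0.35703128] [[-1.0, 0.003, -0.0], [0.003, 1.0, 0.001], [0.0, 0.001, -1.0]]
scene (387, 210) [[14, 198, 143], [14, 197, 144], [14, 198, 143]]
scene (305, 155) [[77, 99, 142], [77, 99, 98], [71, 50, 163]]
scene (378, 164) [[1, 184, 194], [1, 191, 164], [1, 190, 113]]
top (402, 261) [[12, 177, 164], [12, 178, 166], [12, 177, 160]]
top (257, 156) [[76, 107, 141], [76, 105, 143], [76, 100, 117]]
top (355, 156) [[1, 187, 177], [1, 186, 173], [2, 161, 135]]
```

View pics/w1.png

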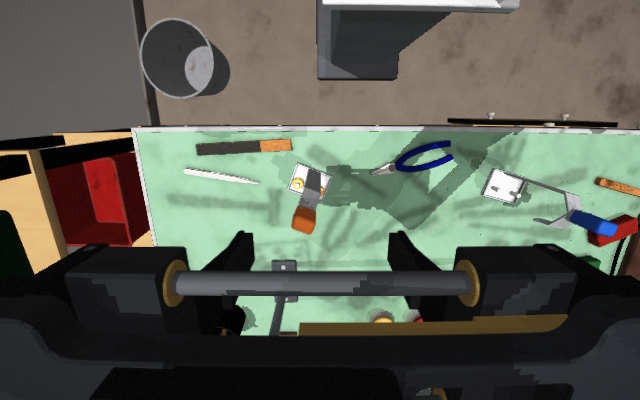

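Wrist view: the orange handle is at (305,218) and its tray at (310,183). The blue carrier is at (505,185), with its handle at (595,222). The carrier's pose can be fitted from this.

```bash
sed -i "s/(S>180)&(V>150)/(S>150)\&(V>70)/; s/(S>110)&(V<160)/(S>78)\&(V<170)/" h.py
cat > fit.py <<'E'
from h import *
from scipy.optimize import differential_evolution
def box(x0,x1,y0,y1,z0,z1): return np.array([[x,y,z] for x in(x0,x1) for y in(y0,y1) for z in(z0,z1)],float)
HB=box(-.009,.009,-.013,.013,.167,.211)
def sil(d,P,win,s=6):
    u=(proj(d,P)-win[:2])*s; m=np.zeros((win[3]*s,win[2]*s),np.uint8)
    cv2.fillConvexPoly(m,cv2.convexHull(u.astype(np.float32)).astype(np.int32),1); return m
def fit(views,B,x0,span):
    # views: (d,mask)
    prep=[]
    for d,m in views:
        ys,xs=np.nonzero(m); w=np.array([xs.min()-12,ys.min()-12,np.ptp(xs)+25,np.ptp(ys)+25])
        mm=cv2.resize(m[w[1]:w[1]+w[3],w[0]:w[0]+w[2]].astype(np.float32),None,fx=6,fy=6,interpolation=cv2.INTER_LINEAR)>.5
        prep.append((d,mm,w))
    def cost(p):
        c,s_=np.cos(p[3]),np.sin(p[3]); R=np.array([[c,-s_,0],[s_,c,0],[0,0,1]])
        P=B@R.T+p[:3]; t=0
        for d,mm,w in prep:
            q=sil(d,P,w)[:mm.shape[0],:mm.shape[1]]>0; t+=1-(q&mm).sum()/max(1,(q|mm).sum())
        return t/len(prep)
    r=differential_evolution(cost,[(a-b,a+b) for a,b in zip(x0,span)],seed=1,maxiter=60,popsize=12,tol=1e-6)
    return r.x,r.fun
E
python3 - <<'E'
from fit import *
import pickle; D=pickle.load(open('D.pkl','rb'))
for c,a,b in [('orange',(387,210),(402,261)),('green',(305,155),(257,156)),('red',(378,164),(355,156))]:
    ma,ca,sa=blob(D['scene']['frame'],c,a,30);mb,cb,sb=blob(D['top']['frame'],c,b,30)
    X,res=tri([(D['scene'],ca),(D['top'],cb)]); print(c,sa,sb,np.round(X,4),res)
    if c=='orange': V=[(D['scene'],ma),(D['top'],mb)]; X0=X
mw,cw,sw=blob(D['wrist']['frame'],'orange',(305,218),25); print(sw)
W=(D['wrist'],mw)
for n,v in [('all',V+[W]),('s+t',V),('w+t',[V[1],W]),('w+s',[V[0],W])]:
    p,f=fit(v,HB,[.435,-.175,0,0],[.025,.025,.02,.6]); print(n,np.round(p[:3],4),np.degrees(p[3]).round(1),round(f,3))
a=D['wrist']['frame'][150:250,260:360]; b=D['top']['frame'][225:295,350:425]
im=np.hstack([cv2.resize(a,(400,400),interpolation=cv2.INTER_CUBIC),cv2.resize(b,(400,400),interpolation=cv2.INTER_CUBIC)])
cv2.imwrite('pics/c1.png',im[:,:,::-1])
E
```

```text
orange [380 197  15  26 297] [393 256  16  10 113] [ 0.4398 -0.1821  0.1911] [array([-0.4,  0.1]), array([ 0.3, -0.1])]
green [298 150  16   8  82] [245 152  24   8 191] [0.6436 0.1041 0.1923] [array([ 0., -0.]), array([-0.1,  0. ])]
red [369 161  19   8 109] [344 152  23   7 151] [ 0.6479 -0.0916  0.1917] [array([ 0., -0.]), array([-0.1,  0. ])]
[292 206  24  28 483]
all [ 4.393e-01 -1.826e-01 -4.000e-04] -2.5 0.299
s+t [ 4.394e-01 -1.840e-01  1.000e-04] 15.1 0.33
w+t [ 0.4394 -0.1832 -0.005 ] -10.9 0.291
w+s [ 0.4413 -0.1832 -0.0019] 14.9 0.246
```

View pics/c1.png

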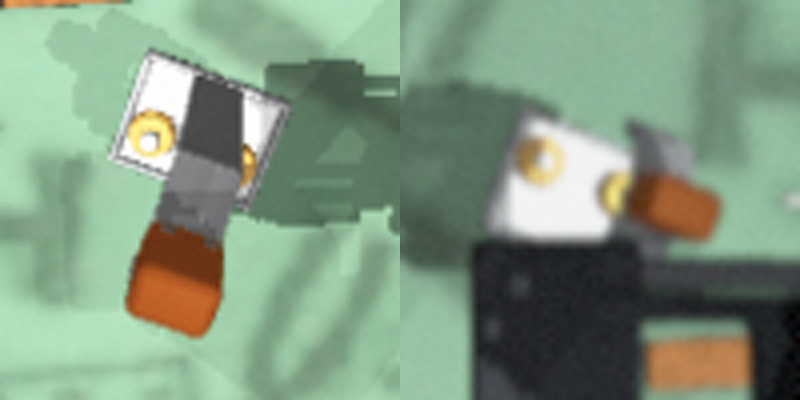

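The crops show the tray corners in the left wrist crop at about (150,50), (290,102), (250,210) and (112,157). That puts the carrier at roughly -20° yaw. I'll back-project the corners and check this against the handle fit.

Run:
```python
from fit import *
import pickle; D=pickle.load(open('D.pkl','rb'))
w=D['wrist']
uv=np.array([(150,50),(290,102),(250,210),(112,157)])/4+[260,150]-.4
for z in (0.0,.006):
    C,r=pix2ray(w,uv); P=C+r*((z-C[2])/r[:,2])[:,None]
    P=P[:,:2]; e=(P[1]-P[0]+P[2]-P[3])/2; f=(P[3]-P[0]+P[2]-P[1])/2
    print(z,P.mean(0).round(4),np.linalg.norm(e).round(4),np.linalg.norm(f).round(4),np.degrees([-np.arctan2(e[0],e[1]),np.arctan2(f[1],f[0])]).round(1))
mw=blob(w['frame'],'orange',(305,218),25)[0]; mt=blob(D['top']['frame'],'orange',(402,261),30)[0]; ms=blob(D['scene']['frame'],'orange',(387,210),30)[0]
for yaw in (-20,):
  for n,d,m in [('w',w,mw),('t',D['top'],mt),('s',D['scene'],ms)]:
    c,s_=np.cos(np.radians(yaw)),np.sin(np.radians(yaw)); P=HB@np.array([[c,-s_,0],[s_,c,0],[0,0,1]]).T+[.4394,-.183,0]
    h=cv2.convexHull(proj(d,P).astype(np.float32))[:,0]; ys,xs=np.nonzero(m)
    mom=cv2.moments(h.astype(np.float32)); hm=cv2.convexHull(np.c_[xs,ys].astype(np.float32)); m2=cv2.moments(hm)
    print(n,h.min(0).round(1),h.max(0).round(1),(xs.min(),ys.min()),(xs.max(),ys.max()),'cent',np.round([mom['m10']/mom['m00'],mom['m01']/mom['m00']],1),np.round([m2['m10']/m2['m00'],m2['m01']/m2['m00']],1),'area',mom['m00'],m2['m00'])
```

```text
0.0 [ 0.44   -0.1834] 0.0691 0.0547 [-21.4 -20. ]
0.006 [ 0.4385 -0.1832] 0.0683 0.0541 [-21.4 -20. ]
w [290.  203.5] [317.3 236.8] (np.int64(292), np.int64(206)) (np.int64(315), np.int64(233)) cent [304.6 220.3] [303.9 219.6] area 626.5010367454961 477.5
t [391.2 254. ] [412.  267.9] (np.int64(393), np.int64(256)) (np.int64(408), np.int64(265)) cent [401.6 260.8] [400.7 260.7] area 189.65501370816492 100.5
s [377.9 195.8] [396.7 224.9] (np.int64(380), np.int64(197)) (np.int64(394), np.int64(222)) cent [387.2 210.2] [387.  209.4] area 433.1418229606934 297.0
```

{"api": "play_rows", "payload": {"motion": [[[-0.014, -0.007, 0.03, 0, 0, 7], [-0.028, -0.014, 0.06, 0, 0, 14], [-0.041, -0.0195, 0.087, 0, 0, 20.7], [-0.041, -0.0195, 0.11, 0, 0, 20.7], [-0.041, -0.0195, 0.135, 0, 0, 20.7], [-0.041, -0.0195, 0.155, 0, 0, 20.7], [-0.041, -0.0195, 0.164, 0, 0, 20.7], [-0.041, -0.0195, 0.164, 0, 0, 20.7]]]}}

```text
time_s: 3.73
position: [0.4388, -0.1812, 0.1917]
tcp_rot: [[-0.936, 0.353, -0.004], [0.353, 0.936, 0.003], [0.005, 0.001, -1.0]]
force: [0.7, -0.1, 0.4]
opening: 1.001
grasp_force: 0.0
```

Run:
```python
from h import *
s=bot.read_state(); print(s['time_s'],s['position'],np.round(s['tcp_rot'],3).tolist(),s['force'])
import pickle
T=imaging.capture('top'); S=imaging.capture('scene'); W=imaging.capture('wrist'); pickle.dump((T,S,W),open('D2.pkl','wb'))
m=finder.outline_of('top','rail')[0]['pixels']; 
pts=[]
for c in list(range(222,390,2)):
    ys=np.nonzero(m[130:185,c])[0]+130
    if len(ys): pts.append((c,ys.mean(),len(ys)))
p=np.array(pts); k=np.abs(p[:,2]-np.median(p[:,2]))<=1.5; print(len(p),k.sum(),np.median(p[:,2]))
a,b=np.polyfit(p[k,0],p[k,1],1); print('rms',np.std(p[k,1]-a*p[k,0]-b))
def at(u,v,z=.19):
    C,r=pix2ray(T,[(u,v)]); return (C+r[0]*((z-C[2])/r[0][2]))
A,B=at(230,a*230+b),at(380,a*380+b); print(A,B,np.degrees(np.arctan2(-(A-B)[0],(A-B)[1])))
xs=np.nonzero(m.any(0))[0]; print('ends',at(xs.min(),a*xs.min()+b),at(xs.max(),a*xs.max()+b))
for n in ['green_band','red_band']:
    for c,d in [('top',T),('scene',S)]:
        o=finder.outline_of(c,n)
        if o:
            yy,xx=np.nonzero(o[0]['pixels']); print(n,c,o[0]['confidence'],xx.min(),xx.max(),yy.min(),yy.max(),xx.mean(),yy.mean(), at(xx.mean(),yy.mean()) if c=='top' else '')
v=W['frame']; cv2.imwrite('pics/w2.png',v[:,:,::-1])
```

```text
3.7333 [ 0.43884855 -0.18118529  0.19166159] [[-0.936, 0.353, -0.004], [0.353, 0.936, 0.003], [0.005, 0.001, -1.0]] [ 0.73294823 -0.09345961  0.35699856]
58 54 8.0
rms 0.2252541606916789
[0.64293517 0.15633171 0.19      ] [ 0.64894048 -0.14264     0.19      ] 1.1507199407948319
ends [0.64091713 0.26000135 0.19      ] [ 0.65121937 -0.25273179  0.19      ]
green_band top 0.6 244 268 151 160 256.0224215246637 155.8609865470852 [0.64335234 0.10507936 0.19      ]
green_band scene 0.53 297 312 150 157 304.7741935483871 153.6236559139785 
red_band top 0.47 343 367 152 159 355.06091370558374 155.51776649746193 [ 0.64761277 -0.09227523  0.19      ]
```

View pics/w2.png

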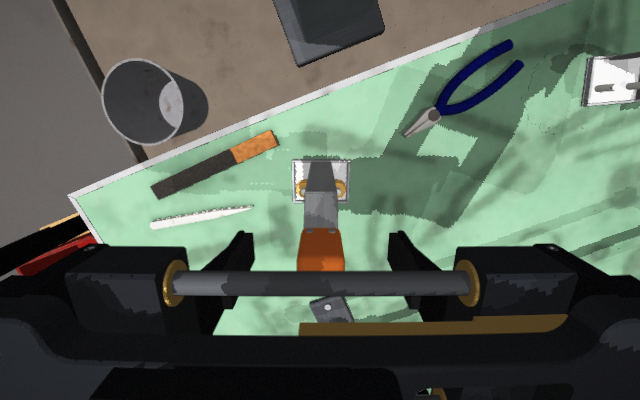

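The handle at (321,250) is centred between the fingers (250 and 390), and the tray is square to the image. I'll close the fingers.

{"api": "play_rows", "payload": {"motion": [[[0, 0, 0, 0, 0, 0], [0, 0, 0, 0, 0, 0], [0, 0, 0, 0, 0, 0], [0, 0, 0, 0, 0, 0], [0, 0, 0, 0, 0, 0], [0, 0, 0, 0, 0, 0], [0, 0, 0, 0, 0, 0], [0, 0, 0, 0, 0, 0]]], "fingers": 0.0}}

```text
time_s: 4.8
position: [0.4397, -0.1831, 0.1933]
tcp_rot: [[-0.935, 0.354, -0.0], [0.354, 0.935, 0.0], [0.0, -0.0, -1.0]]
force: [0.1, 0.4, 0.2]
opening: 0.479
grasp_force: 0.0
```

{"api": "play_rows", "payload": {"motion": [[[0, 0, 0, 0, 0, 0], [0, 0, 0, 0, 0, 0], [0, 0, 0, 0, 0, 0], [0, 0, 0, 0, 0, 0], [0, 0, 0, 0, 0, 0], [0, 0, 0, 0, 0, 0]]]}}

```text
time_s: 5.3
position: [0.4397, -0.1831, 0.1933]
tcp_rot: [[-0.935, 0.354, -0.0], [0.354, 0.935, 0.0], [0.0, 0.0, -1.0]]
force: [0.4, 0.6, -0.7]
opening: 0.298
grasp_force: 30.0
```

{"api": "play_rows", "payload": {"motion": [[[0, 0, -0.008, 0, 0, 0], [0, 0, -0.024, 0, 0, 0], [0, 0, -0.042, 0, 0, -3], [0, 0, -0.06, 0, 0, -7], [0, 0, -0.078, 0, 0, -12], [0, 0, -0.096, 0, 0, -17], [0, 0, -0.11, 0, 0, -20.5], [0, 0, -0.117, 0, 0, -21.9]]]}}

```text
time_s: 5.97
position: [0.4403, -0.1836, 0.3125]
tcp_rot: [[-1.0, -0.022, 0.003], [-0.022, 1.0, -0.002], [-0.003, -0.002, -1.0]]
force: [0.7, -0.2, -1.4]
opening: 0.297
grasp_force: 30.0
```

{"api": "play_rows", "payload": {"motion": [[[-0.004, 0.008, 0, 0, 0, 0], [-0.013, 0.026, 0, 0, 0, 0], [-0.024, 0.049, 0, 0, 0, 0], [-0.037, 0.075, 0, 0, 0, 0], [-0.05, 0.101, 0, 0, 0, 0], [-0.063, 0.127, 0, 0, 0, 0], [-0.076, 0.153, 0, 0, 0, 0], [-0.088, 0.178, 0, 0, 0, 0]]]}}

```text
time_s: 6.63
position: [0.5239, -0.0011, 0.309]
tcp_rot: [[-1.0, -0.019, -0.003], [-0.019, 1.0, 0.001], [0.003, 0.001, -1.0]]
force: [0.3, -0.7, -2.7]
opening: 0.296
grasp_force: 30.0
```

{"api": "play_rows", "payload": {"motion": [[[-0.012, 0.025, 0, 0, 0, 0], [-0.023, 0.048, 0, 0, 0, 0], [-0.034, 0.069, 0, 0, 0, 0], [-0.043, 0.087, 0, 0, 0, 0], [-0.05, 0.1, 0, 0, 0, 0], [-0.053, 0.107, 0, 0, 0, 0], [-0.053, 0.107, 0, 0, 0, 0], [-0.053, 0.107, 0, 0, 0, 0]]]}}

```text
time_s: 7.3
position: [0.5744, 0.1044, 0.3097]
tcp_rot: [[-1.0, -0.02, -0.002], [-0.02, 1.0, -0.001], [0.002, -0.001, -1.0]]
force: [-0.2, -0.2, -2.0]
opening: 0.293
grasp_force: 30.0
```

Run:
```python
from h import *
s=bot.read_state(); print(s['time_s'],s['position'],np.round(s['tcp_rot'],3).tolist(),s['opening'],s['joint_positions'])
S=imaging.capture('scene')
cv2.imwrite('pics/s3.png',cv2.resize(S['frame'][80:280,200:480],(784,560),interpolation=cv2.INTER_CUBIC)[:,:,::-1])
```

```text
7.3 [0.57440536 0.10441843 0.30966453] [[-1.0, -0.02, -0.002], [-0.02, 1.0, -0.001], [0.002, -0.001, -1.0]] 0.2929843681435587 [-6.32965274e-01  2.28938974e+01  8.31240945e+01 -5.00697421e-02
  7.40888789e+01 -9.17792435e+01]
```

View pics/s3.png

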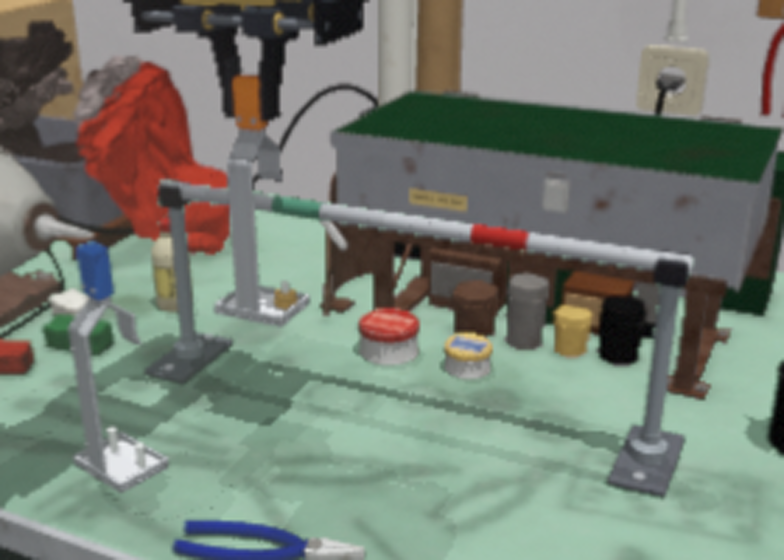

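The carrier hangs upright from the gripper in front of the rail, and the bar's height lies between the hook tip and the tray. The green band is at (298,207) and the red at (500,237). I'll go in, then lower to about 2 mm above seating.

{"api": "play_rows", "payload": {"motion": [[[-0.006, 0, 0, 0, 0, 0], [-0.018, 0, 0, 0, 0, 0], [-0.032, 0, 0, 0, 0, 0], [-0.046, 0, 0, 0, 0, 0], [-0.058, 0, 0, 0, 0, 0], [-0.066, 0, 0, 0, 0, 0], [-0.0695, 0, 0, 0, 0, 0], [-0.0695, 0, 0, 0, 0, 0]]]}}

```text
time_s: 8.02
position: [0.6451, 0.1053, 0.3101]
tcp_rot: [[-1.0, -0.019, -0.0], [-0.019, 1.0, -0.0], [0.0, -0.0, -1.0]]
force: [-0.2, -0.6, -2.7]
opening: 0.299
grasp_force: 30.0
```

Run:
```python
from h import *
s=bot.read_state(); print(s['time_s'],s['position'],np.round(s['tcp_rot'],3).tolist(),s['force'],s['opening'])
T=imaging.capture('scene');U=imaging.capture('top')
a=cv2.resize(T['frame'][90:230,240:380],(400,400),interpolation=cv2.INTER_CUBIC);b=cv2.resize(U['frame'][100:220,190:310],(400,400),interpolation=cv2.INTER_CUBIC)
cv2.imwrite('pics/s4.png',np.hstack([a,b])[:,:,::-1])
```

```text
8.0167 [0.64507257 0.10525274 0.31009861] [[-1.0, -0.019, -0.0], [-0.019, 1.0, -0.0], [0.0, -0.0, -1.0]] [-0.20453625 -0.57262236 -2.6684632 ] 0.2988296099160293
```

View pics/s4.png

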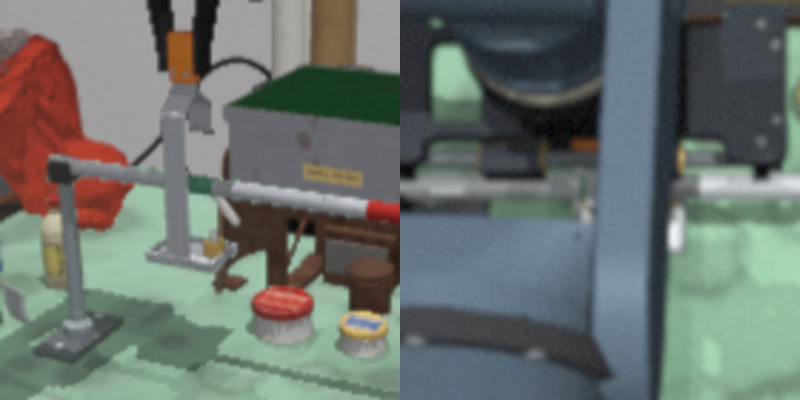

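The rail now runs between the long leg at (175,185) and the hook tip at (205,130), and the carrier is at the green band (200,185). Nothing is touching. I'll lower it.

{"api": "play_rows", "payload": {"motion": [[[0, 0, 0.006, 0, 0, 0], [0, 0, 0.018, 0, 0, 0], [0, 0, 0.032, 0, 0, 0], [0, 0, 0.046, 0, 0, 0], [0, 0, 0.058, 0, 0, 0], [0, 0, 0.067, 0, 0, 0], [0, 0, 0.073, 0, 0, 0], [0, 0, 0.075, 0, 0, 0]]]}}

```text
time_s: 8.78
position: [0.6439, 0.1061, 0.2344]
tcp_rot: [[-1.0, -0.02, -0.001], [-0.02, 1.0, 0.0], [0.001, 0.0, -1.0]]
force: [-0.3, -0.2, -1.6]
opening: 0.295
grasp_force: 30.0
```

{"api": "play_rows", "payload": {"motion": [[[0, 0, 0, 0, 0, 0], [0, 0, 0.001, 0, 0, 0], [0, 0, 0.001, 0, 0, 0]]]}}

```text
time_s: 9.03
position: [0.6449, 0.106, 0.235]
tcp_rot: [[-1.0, -0.02, 0.001], [-0.02, 1.0, -0.0], [-0.001, -0.0, -1.0]]
force: [0.5, -0.4, -3.1]
opening: 0.297
grasp_force: 30.0
```

{"api": "play_rows", "payload": {"motion": [[[0, -0.004, 0, 0, 0, 0], [0, -0.012, 0, 0, 0, 0], [0, -0.024, 0, 0, 0, 0], [0, -0.037, 0, 0, 0, 0], [0, -0.05, 0, 0, 0, 0], [0, -0.063, 0, 0, 0, 0], [0, -0.076, 0, 0, 0, 0], [0, -0.089, 0, 0, 0, 0]]]}}

```text
time_s: 9.7
position: [0.6463, 0.0151, 0.2343]
tcp_rot: [[-1.0, -0.019, -0.0], [-0.019, 1.0, -0.0], [0.0, -0.0, -1.0]]
force: [0.2, 0.5, -2.6]
opening: 0.298
grasp_force: 30.0
```

{"api": "play_rows", "payload": {"motion": [[[0, -0.013, 0, 0, 0, 0], [0, -0.026, 0, 0, 0, 0], [0, -0.039, 0, 0, 0, 0], [0, -0.052, 0, 0, 0, 0], [0, -0.065, 0, 0, 0, 0], [0, -0.078, 0, 0, 0, 0], [0, -0.09, 0, 0, 0, 0], [0, -0.1, 0, 0, 0, 0]]]}}

```text
time_s: 10.37
position: [0.6484, -0.0845, 0.2343]
tcp_rot: [[-1.0, -0.02, 0.0], [-0.02, 1.0, -0.0], [-0.0, -0.0, -1.0]]
force: [0.7, 0.2, -2.2]
opening: 0.3
grasp_force: 30.0
```

{"api": "play_rows", "payload": {"motion": [[[0, -0.006, 0, 0, 0, 0], [0, -0.0085, 0, 0, 0, 0], [0, -0.0085, 0, 0, 0, 0], [0, -0.0085, 0, 0, 0, 0]]]}}

```text
time_s: 10.7
position: [0.6484, -0.091, 0.2343]
tcp_rot: [[-1.0, -0.02, -0.0], [-0.02, 1.0, 0.001], [0.0, 0.001, -1.0]]
force: [0.6, -0.2, -2.2]
opening: 0.293
grasp_force: 30.0
```

Run:
```python
from h import *
for i in range(3):
    T=imaging.capture('scene'); s=bot.read_state(); print(s['time_s'],s['position'].round(4),s['force'].round(2))
a=cv2.resize(T['frame'][120:240,310:430],(560,560),interpolation=cv2.INTER_CUBIC)
cv2.imwrite('pics/s5.png',a[:,:,::-1])
```

```text
10.75 [ 0.6484 -0.0908  0.2343] [-0.01 -0.53 -1.28]
10.8 [ 0.6484 -0.0907  0.2343] [ 0.49 -0.38 -2.19]
10.85 [ 0.6484 -0.0906  0.2343] [-0.13 -1.02 -2.82]
```

View pics/s5.png

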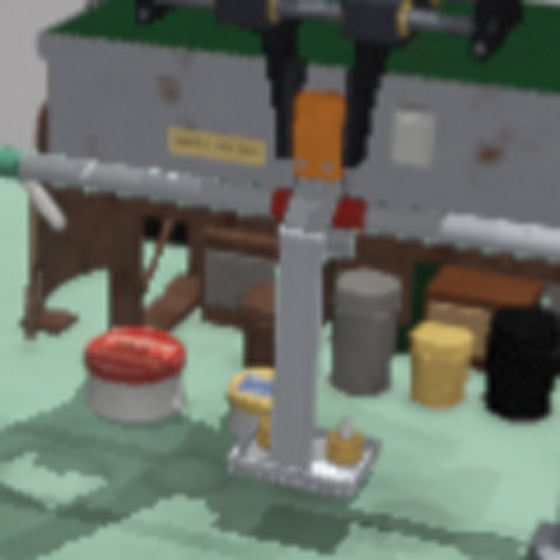

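The hook straddles the middle of the red band (275–365, leg centre at 307 plus about 13 px of parallax gives about 320). I'll lower to seat it and watch the force.

{"api": "play_rows", "payload": {"motion": [[[0, 0, 0.0005, 0, 0, 0], [0, 0, 0.001, 0, 0, 0], [0, 0, 0.001, 0, 0, 0], [0, 0, 0.001, 0, 0, 0]]]}}

```text
time_s: 11.18
position: [0.6487, -0.0911, 0.2335]
tcp_rot: [[-1.0, -0.02, 0.001], [-0.02, 1.0, 0.0], [-0.001, 0.0, -1.0]]
force: [0.9, -0.1, -1.6]
opening: 0.296
grasp_force: 30.0
```

{"api": "play_rows", "payload": {"motion": [[[0, 0, 0.0005, 0, 0, 0], [0, 0, 0.001, 0, 0, 0], [0, 0, 0.001, 0, 0, 0], [0, 0, 0.001, 0, 0, 0]]]}}

```text
time_s: 11.52
position: [0.6489, -0.0913, 0.2332]
tcp_rot: [[-1.0, -0.02, 0.001], [-0.02, 1.0, 0.0], [-0.001, 0.0, -1.0]]
force: [-0.3, 1.7, 3.8]
opening: 0.294
grasp_force: 30.0
```

The carrier is seated: the weight has come off and about 4 N is pushing up. Opening the fingers.

{"api": "play_rows", "payload": {"motion": [[[0, 0, -0.0005, 0, 0, 0], [0, 0, -0.0005, 0, 0, 0], [0, 0, -0.0005, 0, 0, 0], [0, 0, -0.0005, 0, 0, 0], [0, 0, -0.0005, 0, 0, 0], [0, 0, -0.0005, 0, 0, 0], [0, 0, -0.0005, 0, 0, 0], [0, 0, -0.0005, 0, 0, 0]]], "fingers": 0.06}}

```text
time_s: 12.18
position: [0.6485, -0.0914, 0.2328]
tcp_rot: [[-1.0, -0.02, -0.0], [-0.02, 1.0, -0.0], [0.0, -0.0, -1.0]]
force: [0.2, -0.0, 0.9]
opening: 0.681
grasp_force: 0.0
```

{"api": "play_rows", "payload": {"motion": [[[0, 0, -0.006, 0, 0, 0], [0, 0, -0.018, 0, 0, 0], [0, 0, -0.035, 0, 0, 0], [0, 0, -0.06, 0, 0, 0], [0, 0, -0.085, 0, 0, 0], [0, 0, -0.11, 0, 0, 0], [0, 0, -0.12, 0, 0, 0], [0, 0, -0.12, 0, 0, 0]]]}}

```text
time_s: 12.85
position: [0.6501, -0.0919, 0.3574]
tcp_rot: [[-1.0, -0.02, 0.008], [-0.02, 1.0, -0.003], [-0.008, -0.003, -1.0]]
force: [-0.8, 0.2, 0.3]
opening: 0.689
grasp_force: 0.0
```

{"api": "play_rows", "payload": {"motion": [[[0.02, 0, 0, 0, 0, 0], [0.05, 0, 0, 0, 0, 0], [0.08, 0, 0, 0, 0, 0], [0.11, 0, 0, 0, 0, 0], [0.14, 0, 0, 0, 0, 0], [0.16, 0, 0, 0, 0, 0], [0.17, 0, 0, 0, 0, 0], [0.17, 0, 0, 0, 0, 0]]]}}

```text
time_s: 13.52
position: [0.4763, -0.0943, 0.3521]
tcp_rot: [[-1.0, -0.019, -0.003], [-0.019, 1.0, 0.001], [0.002, 0.001, -1.0]]
force: [0.2, -0.7, 1.0]
opening: 0.691
grasp_force: 0.0
```

Run:
```python
from fit import *
s=bot.read_state(); print(s['time_s'],s['position'],s['force'],s['opening'])
T0=imaging.capture('top');S0=imaging.capture('scene')
import time
for i in range(8): imaging.capture('wrist')
S=imaging.capture('scene');T=imaging.capture('top')
print('motion',np.abs(S['frame'][110:260,310:430].astype(int)-S0['frame'][110:260,310:430]).max(), [np.round(blob(x['frame'],'orange',(377,150),40)[1],2).tolist() for x in (S0,S)])
for r in finder.recognise('scene','blue_carrier')[:1]: print('blue',r['at'])
a=cv2.resize(S['frame'][120:240,310:430],(400,400),interpolation=cv2.INTER_CUBIC);b=cv2.resize(T['frame'][110:210,300:400],(400,400),interpolation=cv2.INTER_CUBIC)
cv2.imwrite('pics/s6.png',np.hstack([a,b])[:,:,::-1])
```

```text
13.5167 [ 0.476257   -0.0943457   0.35209466] [ 0.21878937 -0.73463457  0.95864657] 0.6912311924786038
motion 94 [[378.59, 148.22], [378.59, 148.16]]
blue [0.4361, 0.1828, 0.0885]
```

View pics/s6.png

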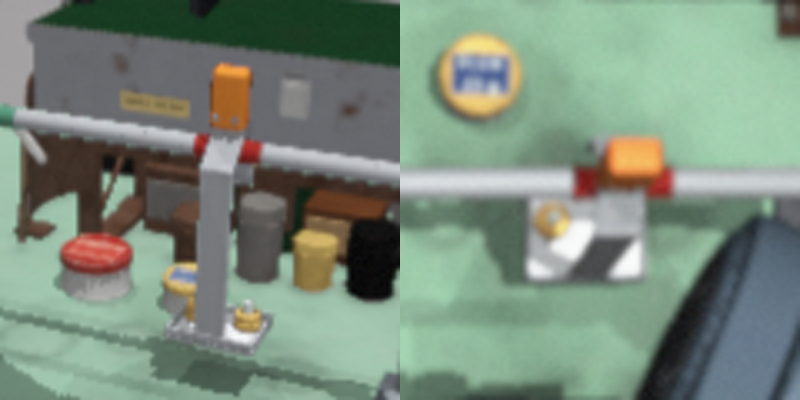

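The carrier hangs upright on the red band. In the top crop the handle is at (635,157) and the band spans 577–670; with parallax corrected, the handle, tray and band centres agree within about 1.5 px. Blue hasn't moved and the gripper is clear. I'll let it settle briefly and hand in.

{"api": "play_rows", "payload": {"motion": [[[0.01, 0, 0, 0, 0, 0], [0.01, 0, 0, 0, 0, 0], [0.01, 0, 0, 0, 0, 0], [0.01, 0, 0, 0, 0, 0], [0.01, 0, 0, 0, 0, 0], [0.01, 0, 0, 0, 0, 0], [0.01, 0, 0, 0, 0, 0], [0.01, 0, 0, 0, 0, 0]]]}}

```text
time_s: 14.83
position: [0.4686, -0.0951, 0.3528]
tcp_rot: [[-1.0, -0.02, 0.0], [-0.02, 1.0, -0.0], [-0.0, -0.0, -1.0]]
force: [0.1, -0.4, -0.2]
opening: 0.687
grasp_force: 0.0
```

```bash
python3 -c "
from rig import bot
print(bot.hand_in())"
```

```text
the job is handed in; nothing more can be done
None
```

I hooked the orange carrier on at the green band, slid it along the rail and left it hanging straight and still on the red band, with the blue carrier unmoved; the job was handed in after about 15 s of robot time, and no verdict came back.

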